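# Reset the belt grinder's tripped overload

## Robot

A 6-joint arm with a two-finger parallel gripper is mounted at the origin on the work surface. World frame = base frame: x ahead of the robot, y to its left, z up, the work surface at z = 0. Lengths are in m, angles in rad, forces in N, time in s.
With the tool pointing down it reaches from about 0.35 to 0.975 m from the base axis. Payload 4.9 kg.
Tool frame: the origin (TCP) lies on the centre line of the jaws, within the pads' length; the fingertips stand ctrl.tcp_to_tips ahead of it and the grasp point (between the pads) lies 3 mm ahead of it (ctrl.tcp_to_tips is the distance from the TCP to the fingertips, in m); z points along the fingers, y is the direction in which the jaws open and shut (so a half turn about z gives the same grasp; the last joint's range is limited). The gripper opens to 85 mm and grips with 20 to 120 N. Pads are 22 mm wide; open, the fingers measure 114 mm over their backs; the gripper's body (76 mm by 85 mm) begins 54 mm behind the grasp point. The pads swing forward as they close: fully open they stand 13 mm farther back than shut.
Start: joints at [-1.313, 0.053, 1.613, -0, 1.476, -0.119], TCP at [0.23, -0.581, 0.253] pointing down, gripper open.
Joint ranges: [-3.01, 3.01], [-1.01, 2.22], [0.06, 2.58], [-1.02, 4.17], [0.09, 2.62], [-3.14, 3.14]. Speed limits (rad/s): [2.57, 2.57, 3.14, 3.14, 3.14, 3.14].

## Interface

Orientations are given as a rotation vector (axis times angle).
In Python, from station import ctrl, vision gives the robot as it stands.
- The arm moves only by the tool jog_arm, never from a script. Its argument "deltas" is a list of rows, each a list of 7 numbers: the turn, a rotation vector about the tool's x, y, z in rad, then the shift along the tool's x, y, z in cm, then the opening, from 0 (shut) to 1 (fully open). A call has 1 to 12 rows; each row shifts and turns the commanded pose from where the row before left it, along the tool's axes as they then stand; what a row does not reach is not made up. A row lasts 1/12 s, in which the tool goes at most 41.7 mm and 7.16 degrees, less where a joint would pass 70% of its speed; a pose out of reach is approached as far as the arm can. A call with a gripper value outside its range is refused whole. The fingers move at their own pace and stop on an object; "grip_force" is the grip in N (left out, the last holds). Time passes only in rows, so rows that do not move let the fingers close. It gives the time, the measured TCP pose, the force and the opening at its end, in the units of the state.
- ctrl.get_obs(): the state, without advancing time (a new reading comes with each control period).
- vision.get_image(name): name is "scene" or "top" or "wrist"; returns (picture, depth): 384x512x3 uint8, red, green, blue; 384x512 float32, m along the optical axis (not along the pixel's ray), 0 where there is no reading.
- vision.calibration(name): a dict with "fx", "fy", "cx", "cy" (pixels), "dist" ([k1, k2, p1, p2, k3] as OpenCV has them; the pictures are not rectified), "rvec" (rotation vector, rad) and "tvec" (3), from world to camera coordinates, as OpenCV has them; the wrist camera has in their place "hand_eye" (4x4, takes a point from camera to tool coordinates, whose origin is the TCP and whose axes are the flange's). Camera axes: x right, y down, z forward; pixel columns grow to the right and rows downward; lengths in m; the calibration is good to about 2 mm. A picture is of the moment at which its call begins: read the wrist's pose just before it. calibration takes no time and is no camera call.
- ctrl.finish_job(): hands the job in, once; it reports no verdict.
The state is a dict: "t": time; "q": joint angles; "dq": joint speeds; "effort": joint torques, N m; "tool_pos": TCP position; "tool_rot": TCP orientation; "contact_force": force on the tool from outside, world axes, zero at the start; "wrist_torque": the same for the moment, N m; "opening": finger opening in m.
Only numpy, scipy, OpenCV 4.12 (cv2) and the standard library are available. Lean on these libraries where they do the work, as an engineer would, in place of code of your own. Each camera call takes 0.05 s, during which the arm holds its last target. There are 200 camera calls.

## Task

The belt grinder has tripped. Press the spring-latched cover on its control box so that it pops open, push the reset button underneath all the way in, then press the cover down again until it latches shut, and leave it with your hand clear. Do it all by pressing with the fingers: do not pick up or disturb the knife, the wheel or the jar standing around it.

Things in the scene. Friction and masses are not known exactly. Their poses are not given: they have to be found in the camera images.
- control_box: Cream painted box bolted to the bench, 170 (x) x 150 (y) x 60 mm high; origin at the centre of its underside, z up; y lies along the cover's hinge line, x points from the cover's free edge to its hinge edge (away from the robot, give or take the yaw). The cover sits on its top; behind the hinge, at x = +60 mm, a fixed dial, lamp and blank plate up to 16 mm high, not used.
- cover (a joint): Aluminium cap-shaped push-latch cover, 70 (box x) by 96 (box y) by 22 mm high, top 92 mm above the bench when shut. Rad: 0 latched shut, 1.2 fully open, -0.13 at its bottom stop. A spring lifts it (about 2.5 N at the free edge). Each press firmly down to the stop, then let go, changes it over: shut, it swings up to 1.2 and stays; open, it ends latched at 0. A press short of the stop may not.
- cover_press (a point): Point on the outside of the cover's top, mid-width, 13 mm from its free edge: the place to press, with about 8 to 10 N to be sure of the stop. Shut, it lies 55 mm from the hinge line towards box -x and 22 mm above it; the stop is 7 mm further down. It moves with the cover.
- cover_hinge (a point): Middle of the hinge line, 70 mm above the bench, with the box's axes, fixed at box x = +15 mm. The fully open cover leans 1.2 rad: its upper edge is 4 mm from the hinge line towards box -x, 71 mm above it. To shut it, come from behind (hinge side, box +x), push its outer face about 48 mm above the hinge line over towards box -x, follow it down, then press; pushing the edge straight down jams it.
- reset_top (a point): Centre of the top of the reset button: round, white, 26 mm in diameter, on the dark plate under the cover, 46 mm from the hinge line towards box -x. Popped out, its top is 12 mm above the hinge line. It can be reached straight from above with the cover open: the open cover reaches only 24 mm from the hinge line towards box -x (60 mm above it) and 71 mm above it.
- reset (a joint): Reset button, m: 0 popped out (tripped), 0.007 pushed fully in. Takes about 2.5 N to push, straight down, and stays where it is left.
- knife: Loose finished knife lying flat, 232 mm long, 26 mm wide, 18 mm high, wooden handle, brass bolster, steel blade; origin under its middle. Leave alone.
- wheel: Loose rubber-tyred contact wheel lying flat, 80 mm in diameter, 42 mm high; origin at the centre of its underside. Leave alone.
- jar: Loose amber glass jar with a dark lid, 56 mm in diameter, 75 mm high; origin at the centre of its underside. Leave alone.

How it is judged:
By the outcome, as a careful person would: the job done as asked, in the order asked, and still so for the second after the job is handed in, with the robot touching nothing.
It also fails if it takes over 51 s, if anything falls off the work surface, if the arm or the gripper's body presses on something with over 40 N, if the wrist force passes 120 N, or if a joint passes its speed limit or range.

## Working session

There is one attempt and no reset: what is moved stays moved. The work goes in short steps, Python scripts to look and compute and a tool call to move; the robot and the scene stay as the last step left them, time stands still between calls to the robot, and variables do not carry over. Pictures are saved under pics/ and viewed, about 8 in all and at most 12, crops included, and the job is handed in when it is done.

Besides the shell and the picture viewer there is one more tool, called after "Call:" as name([rows], argument=value, ...), one row to a line, values as JSON. jog_arm: Moves the arm, as the interface text tells. Its arguments: {"type":"object","properties":{"deltas":{"type":"array"},"grip_force":{"type":"number"}},"required":["deltas"]}

```bash
mkdir -p pics; ls; cat > h.py <<'E'
import numpy as np, cv2
from station import ctrl, vision
def cam(name):
    c=vision.calibration(name); K=np.array([[c['fx'],0,c['cx']],[0,c['fy'],c['cy']],[0,0,1.]]); d=np.array(c['dist'],float)
    if 'rvec' in c:
        R=cv2.Rodrigues(np.array(c['rvec'],float))[0]; t=np.array(c['tvec'],float); Rc=R.T; p=-R.T@t
    else:
        o=ctrl.get_obs(); T=np.eye(4); T[:3,:3]=cv2.Rodrigues(np.array(o['tool_rot'],float))[0]; T[:3,3]=o['tool_pos']
        T=T@np.array(c['hand_eye']); Rc=T[:3,:3]; p=T[:3,3]
    return K,d,Rc,p
def plane(C,uv,z):
    K,d,Rc,p=C; n=cv2.undistortPoints(np.array(uv,float).reshape(-1,1,2),K,d).reshape(-1,2)
    r=np.c_[n,np.ones(len(n))]@Rc.T; return p+r*((z-p[2])/r[:,2])[:,None]
def cloud(C,dep):
    K,d,Rc,p=C; h,w=dep.shape; u,v=np.meshgrid(np.arange(w),np.arange(h))
    n=cv2.undistortPoints(np.stack([u,v],-1).reshape(-1,1,2).astype(float),K,d).reshape(-1,2)
    P=np.c_[n,np.ones(len(n))]*dep.reshape(-1,1); return (P@Rc.T+p).reshape(h,w,3)
def snap(name,fn):
    C=cam(name); im,dep=vision.get_image(name); cv2.imwrite('pics/'+fn,im[:,:,::-1]); np.savez('pics/'+fn+'.npz',im=im,dep=dep,K=C[0],d=C[1],R=C[2],p=C[3]); return C,im,dep
E
python3 - <<'E'
from h import *
o=ctrl.get_obs(); print(o, ctrl.tcp_to_tips)
for n in('top','scene'):
    C,im,dep=snap(n,n+'0.png'); print(n,C[3],(dep>0).mean())
a=cv2.imread('pics/top0.png');b=cv2.imread('pics/scene0.png')
cv2.imwrite('pics/both.png',cv2.resize(np.vstack([a,b]),None,fx=.78,fy=.78)) 
E
```

```text
pics
{'t': 0.0, 'q': array([-1.31297347e+00,  5.33938218e-02,  1.61430914e+00,  7.94833106e-06,
        1.47599137e+00, -1.19035416e-01]), 'dq': array([-7.19888094e-04, -8.58436788e-04,  1.70783717e-03,  1.97253863e-05,
        8.70996247e-04, -2.19970692e-03]), 'effort': array([-7.26049129e-04, -3.93673611e+01, -3.70179999e+01, -1.61053972e-04,
        7.16890165e-03,  1.00311328e-05]), 'tool_pos': array([ 0.22983308, -0.580582  ,  0.25203101]), 'tool_rot': array([-3.08392568e+00, -5.88076772e-01,  2.16363655e-04]), 'contact_force': array([-0.47450239,  0.71208176, -0.35863119]), 'wrist_torque': array([-0.04436073,  0.04963623, -0.00771748]), 'opening': 0.08568845088258063} 0.022
top [0.42831386 0.03863027 0.98450594] 0.9959818522135416
scene [ 0.96113094 -0.21682791  0.67849165] 0.9959513346354166
```

View pics/both.png

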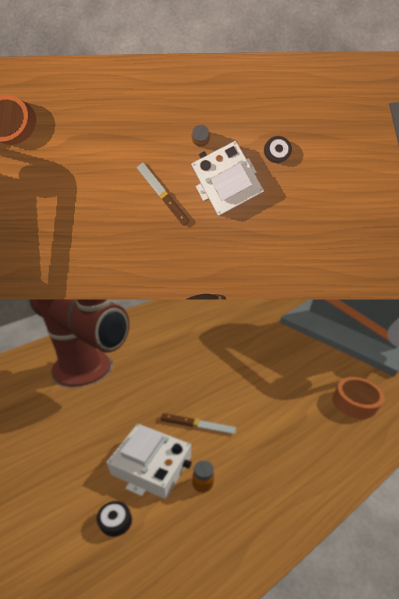

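The top view shows the box at about (291,230) px with the dial row on its upper-left edge. The jar is just behind it at (257,173), the wheel at (356,191) and the knife to the left. Next I measure the cover and box from depth.

```bash
python3 - <<'E'
from h import *
for n in('top','scene'):
    f=np.load(f'pics/{n}0.png.npz'); C=(f['K'],f['d'],f['R'],f['p']); P=cloud(C,f['dep']); im=f['im']
    m=np.zeros(P.shape[:2],bool)
    hsv=cv2.cvtColor(im,cv2.COLOR_RGB2HSV)
    B=(P[...,0]>.25)&(P[...,0]<.75)&(P[...,1]>-.3)&(P[...,1]<.3)
    low=B&(abs(P[...,2])<.01); print(n,'bench z',np.median(P[low][:,2]))
    for nm,a,b,s in(('cover',.086,.098,60),('boxtop',.053,.1,60)):
        m=(B&(P[...,2]>a)&(P[...,2]<b)&(hsv[...,1]<s)).astype(np.uint8)
        m=cv2.morphologyEx(m,cv2.MORPH_OPEN,np.ones((3,3)))
        k,l,st,ce=cv2.connectedComponentsWithStats(m)
        for i in range(1,k):
            if st[i,4]<100: continue
            q=P[l==i]; r=cv2.minAreaRect(q[:,:2].astype(np.float32)*1000); print(nm,st[i],np.median(q[:,2]),r)
            print(cv2.boxPoints(r).round(0).tolist())
    m=(B&(P[...,2]>.008)).astype(np.uint8); k,l,st,ce=cv2.connectedComponentsWithStats(m)
    for i in range(1,k):
        if st[i,4]>80:
            q=P[l==i]; print('obj',st[i].tolist(),q.mean(0).round(3),np.percentile(q,98,axis=0).round(3),np.percentile(q,2,axis=0).round(3))
a=cv2.imread('pics/top0.png')[150:310,160:400]; cv2.imwrite('pics/tc.png',cv2.resize(a,None,fx=3,fy=3,interpolation=cv2.INTER_CUBIC))
E
```

```text
top bench z 0.0010178990279688938
cover [ 271  210   51   47 1399] 0.09316674043085638 ((511.9843444824219, -33.982818603515625), (70.02165985107422, 96.32270812988281), 27.272045135498047)
[[459.0, -7.0], [503.0, -93.0], [565.0, -61.0], [521.0, 25.0]]
boxtop [247 161  20  20 330] 0.07594235861983867 ((656.6710205078125, 50.693359375), (43.5682487487793, 46.08680725097656), 89.42236328125)
[[633.0, 29.0], [679.0, 29.0], [680.0, 72.0], [634.0, 73.0]]
boxtop [ 246  181   92   95 4736] 0.06224874362545002 ((528.0107421875, -25.82636260986328), (169.11532592773438, 150.29273986816406), 27.28277015686035)
[[418.0, 2.0], [487.0, -131.0], [638.0, -54.0], [569.0, 80.0]]
obj [245, 159, 24, 29, 533] [0.65  0.051 0.068] [0.679 0.076 0.079] [0.63  0.026 0.014]
obj [338, 174, 36, 35, 967] [ 0.613 -0.181  0.041] [ 0.65  -0.146  0.044] [ 0.577 -0.219  0.014]
obj [245, 181, 93, 96, 5074] [ 0.525 -0.023  0.075] [0.615 0.06  0.096] [ 0.435 -0.111  0.045]
obj [175, 208, 68, 83, 1072] [0.483 0.166 0.021] [0.571 0.239 0.022] [0.397 0.094 0.009]
scene bench z 0.0011671084397962828
cover [ 154  163   56   
[... 288 characters left out ...]
71.1558074951172, 150.85614013671875), 27.545961380004883)
[[419.0, 3.0], [489.0, -131.0], [640.0, -51.0], [571.0, 82.0]]
boxtop [249 207  24  23 434] 0.07664883465678202 ((660.72314453125, 51.27350616455078), (44.30853271484375, 46.489559173583984), 37.96466064453125)
[[629.0, 56.0], [658.0, 19.0], [692.0, 47.0], [664.0, 83.0]]
obj [206, 146, 97, 26, 881] [0.488 0.167 0.015] [0.573 0.241 0.021] [0.405 0.094 0.009]
obj [136, 160, 110, 95, 6338] [ 0.552 -0.034  0.064] [0.632 0.063 0.095] [ 0.454 -0.119  0.014]
obj [247, 206, 28, 41, 960] [0.668 0.046 0.058] [0.687 0.073 0.079] [0.64  0.026 0.011]
obj [123, 258, 46, 46, 1600] [ 0.625 -0.184  0.036] [ 0.658 -0.148  0.043] [ 0.585 -0.219  0.012]
```

View pics/tc.png

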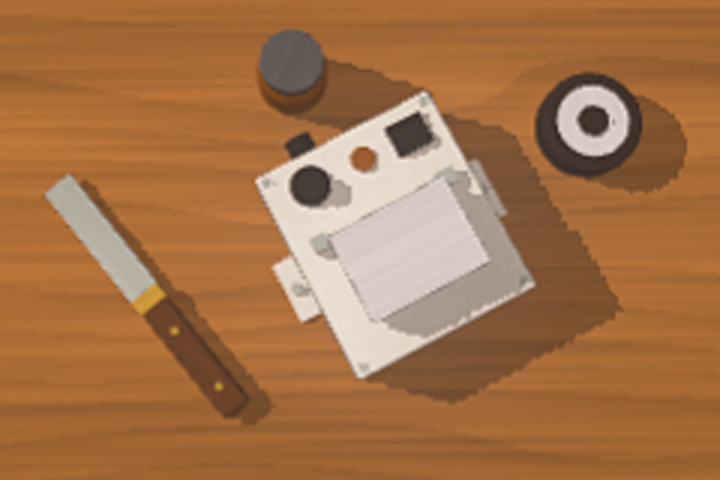

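Both views agree: yaw 27.3°, box centre about (0.5285, −0.025). That gives hinge (0.542, −0.018), press point (0.493, −0.043) and reset (0.501, −0.039). I start by turning the tool in line with the box, shutting the fingers and travelling above the cover.

Call:
jog_arm([
  [0,0,-0.1,0,0,0,0],
  [0,0,0,3,-2.2,0,0],
  [0,0,0,3,-2.2,0,0],
  [0,0,0,3,-2.2,0,0],
  [0,0,0,3,-2.2,0,0],
  [0,0,0,3,-2.2,0,0],
  [0,0,0,3,-2.2,0,0],
  [0,0,0,3,-2.2,0,0],
  [0,0,0,3,-2.2,0,0],
  [0,0,0,3,-2.2,0,0],
  [0,0,0,3,-2.2,0,0],
  [0,0,0,3,-2.2,0,0],
], grip_force=20)

```text
t: 1.1
tool_pos: [0.4123, -0.2128, 0.2529]
tool_rot: [-3.053, -0.741, 0.0]
contact_force: [0.4, -0.3, 0.3]
opening: -0.0001
```

```bash
cat >> h.py <<'E'
TH=np.radians(27.3); BX=np.array([np.cos(TH),np.sin(TH)]); BY=np.array([-BX[1],BX[0]]); HG=np.array([.5418,-.0181])
def rel():
    "tip in hinge frame: a (mm towards box -x), box y, h above hinge line; tool-axis errors"
    o=ctrl.get_obs(); R=cv2.Rodrigues(np.array(o['tool_rot'],float))[0]; tip=o['tool_pos']+R[:,2]*ctrl.tcp_to_tips
    d=tip[:2]-HG; print('t%.2f'%o['t'],'a,y,h mm',(-1e3*d@BX).round(1),(1e3*d@BY).round(1),((tip[2]-.07)*1e3).round(1),'xyaw',np.degrees(np.arctan2(R[1,0],R[0,0])).round(1),'z',R[:,2].round(3),'F',o['contact_force'].round(1),'op',round(o['opening'],4))
E
python3 -c "from h import *;rel()"
```

```text
t1.10 a,y,h mm 204.4 -113.6 160.9 xyaw 27.3 z [-0.  0. -1.] F [ 0.4 -0.3  0.3] op -0.0001
```

Call:
jog_arm([
  [0,0,0,2.45,-1.9,1.5,0],
  [0,0,0,2.45,-1.9,1.5,0],
  [0,0,0,2.45,-1.9,1.5,0],
  [0,0,0,2.45,-1.9,1.5,0],
  [0,0,0,2.45,-1.9,1.5,0],
  [0,0,0,2.45,-1.9,1.5,0],
  [0,0,0,0,0,1.5,0],
  [0,0,0,0,0,1.5,0],
  [0,0,0,0,0,0,0],
])

```text
t: 1.85
tool_pos: [0.4879, -0.0446, 0.1293]
tool_rot: [-3.049, -0.743, 0.01]
contact_force: [-1.3, 0.6, -1.0]
opening: -0.0003
```

```bash
python3 -c "from h import *;rel()"
```

```text
t1.85 a,y,h mm 60.2 1.3 37.3 xyaw 27.4 z [-0.007  0.002 -1.   ] F [-1.3  0.6 -1. ] op -0.0003
```

Call:
jog_arm([
  [0,0,0,0.2,0,0.8,0],
  [0,0,0,0,0,0.6,0],
  [0,0,0,0,0,0.4,0],
  [0,0,0,0,0,0.3,0],
  [0,0,0,0,0,0.2,0],
  [0,0,0,0,0,0,0],
])

```text
t: 2.35
tool_pos: [0.4921, -0.0456, 0.1107]
tool_rot: [3.052, 0.741, -0.001]
contact_force: [-2.9, -0.9, 3.7]
opening: 0.0003
```

```bash
python3 -c "from h import *;rel()"
```

```text
t2.35 a,y,h mm 56.8 -1.7 18.7 xyaw 27.3 z [-0.    -0.001 -1.   ] F [-2.9 -0.9  3.7] op 0.0003
```

Call:
jog_arm([
  [0,0,0,0,0,0.2,0],
  [0,0,0,0,0,0.2,0],
  [0,0,0,0,0,0.1,0],
  [0,0,0,0,0,0,0],
])

```text
t: 2.68
tool_pos: [0.4924, -0.0456, 0.1071]
tool_rot: [3.052, 0.742, -0.001]
contact_force: [-6.5, -2.3, 9.9]
opening: 0.0001
```

```bash
python3 -c "from h import *;rel()"
```

```text
t2.68 a,y,h mm 56.5 -1.8 15.1 xyaw 27.3 z [-0.    -0.001 -1.   ] F [-6.5 -2.3  9.9] op 0.0001
```

Call:
jog_arm([
  [0,0,0,0,0,0.1,0],
  [0,0,0,0,0,0.1,0],
  [0,0,0,0,0,0,0],
])

```text
t: 2.93
tool_pos: [0.4925, -0.0457, 0.1066]
tool_rot: [3.052, 0.742, -0.002]
contact_force: [-10.9, -1.1, 19.8]
opening: -0.0001
```

```bash
python3 -c "from h import *;rel()"
```

```text
t2.93 a,y,h mm 56.6 -2.0 14.6 xyaw 27.3 z [-0.001 -0.001 -1.   ] F [-10.9  -1.1  19.8] op -0.0001
```

Stop reached: it is stiff, at 20 N. I let go upward and back, clear of the swinging cover.

Call:
jog_arm([
  [0,0,0,0,0,-1,0],
  [0,0,0,-0.5,0,-3,0],
  [0,0,0,-1,0,-4,0],
  [0,0,0,-2,0,-3.5,0],
  [0,0,0,-2,0,-2,0],
  [0,0,0,0,0,0,0],
  [0,0,0,0,0,0,0],
])

```text
t: 3.52
tool_pos: [0.4441, -0.0706, 0.2402]
tool_rot: [3.051, 0.74, 0.008]
contact_force: [-0.7, 0.4, -1.4]
opening: 0.0001
```

```bash
python3 - <<'E'
from h import *
rel()
C,im,dep=snap('scene','s1.png'); P=cloud(C,dep)
W,im2,d2=snap('wrist','w1.png')
a=cv2.resize(im[130:330,60:320],(520,400)); b=cv2.resize(im2,(533,400)); cv2.imwrite('pics/v1.png',cv2.resize(np.hstack([a,b])[:,:,::-1],None,fx=.75,fy=.75))
r=lambda P:np.stack([-1e3*(P[...,:2]-HG)@BX,1e3*(P[...,:2]-HG)@BY,1e3*(P[...,2]-.07)],-1)
Q=r(P); m=(abs(Q[...,1])<40)&(Q[...,2]>27)&(Q[...,2]<90)&(Q[...,0]>-25)&(Q[...,0]<40)
q=Q[m]; print(m.sum(), np.percentile(q,[2,50,98],axis=0).round(1))
if len(q)>50:
  f=np.polyfit(q[:,2],q[:,0],1); print('outer face a at h48',np.polyval(f,48),'slope',f[0],'(expect -5, .39)')
# button: bright round blob in wrist at z .082
Q=r(cloud(W,d2)); m=((Q[...,0]>25)&(Q[...,0]<68)&(abs(Q[...,1])<35)&(Q[...,2]>6)&(Q[...,2]<20)); print('button pts',m.sum(), Q[m].mean(0) if m.any() else '')
E
```

```text
t3.52 a,y,h mm 110.8 -1.9 148.2 xyaw 27.3 z [ 0.005 -0.001 -1.   ] F [-0.7  0.4 -1.4] op 0.0001
965 [[-14.3 -38.5  28.3]
 [ -1.8  -2.2  59.1]
 [ 22.1  38.2  72.8]]
outer face a at h48 -4.441538397037789 slope 0.5941034598091556 (expect -5, .39)
button pts 483 [45.28735119 -1.02108287 11.19448097]
```

View pics/v1.png

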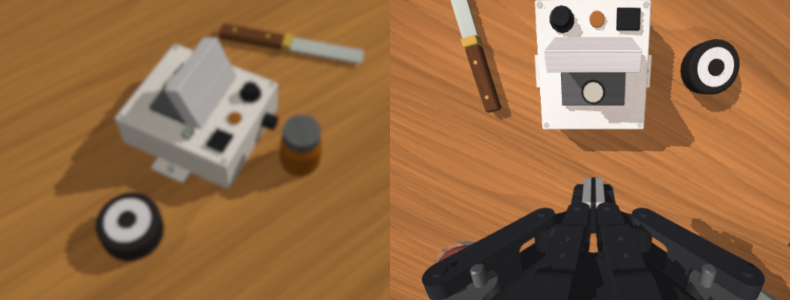

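The cover is open. In the wrist view the white button is at (593,92) of the composite, measured at a = 45 mm, h = 11 mm, as expected. I go above it and press straight down.

Call:
jog_arm([
  [0,0,0,2,0,0,0],
  [0,0,0,2.2,0,1,0],
  [0,0,0,2,0,2.5,0],
  [0,0,0,0,0,3,0],
  [0,0,0,0,0,3,0],
  [0,0,0,0,0,2.3,0],
  [0,0,0,0,0,1,0],
  [0,0,0,0,0,0,0],
])

```text
t: 4.28
tool_pos: [0.4955, -0.0406, 0.1054]
tool_rot: [-3.048, -0.742, 0.013]
contact_force: [-0.6, 0.0, 0.8]
opening: -0.0
```

```bash
python3 -c "from h import *;rel()"
```

```text
t4.28 a,y,h mm 51.6 1.3 13.4 xyaw 27.4 z [-0.009  0.002 -1.   ] F [-0.6  0.   0.8] op -0.0
```

Call:
jog_arm([
  [0,0,0,0.1,0,0.2,0],
  [0,0,0,0.1,0,0.2,0],
  [0,0,0,0,0,0.2,0],
  [0,0,0,0,0,0.2,0],
  [0,0,0,0,0,0.1,0],
  [0,0,0,0,0,0,0],
])

```text
t: 4.78
tool_pos: [0.5008, -0.0411, 0.1021]
tool_rot: [3.052, 0.742, 0.003]
contact_force: [1.0, -0.0, 0.8]
opening: -0.0002
```

```bash
python3 -c "from h import *;rel()"
```

```text
t4.78 a,y,h mm 46.9 -1.6 10.1 xyaw 27.3 z [ 0.002 -0.    -1.   ] F [ 1.  -0.   0.8] op -0.0002
```

Call:
jog_arm([
  [0,0,0,0,0,0.2,0],
  [0,0,0,0,0,0.2,0],
  [0,0,0,0,0,0.2,0],
  [0,0,0,0,0,0.1,0],
  [0,0,0,0,0,0,0],
])

```text
t: 5.2
tool_pos: [0.501, -0.0411, 0.0969]
tool_rot: [3.052, 0.742, 0.001]
contact_force: [-5.2, 2.0, 14.2]
opening: -0.0002
```

```bash
python3 -c "from h import *;rel()"
```

```text
t5.20 a,y,h mm 46.8 -1.7 4.9 xyaw 27.3 z [ 0.001 -0.    -1.   ] F [-5.2  2.  14.2] op -0.0002
```

Call:
jog_arm([
  [0,0,0,0,0,0,0],
  [0,0,0,0,0,-2,0],
  [0,0,0,-1,0,-4,0],
  [0,0,0,-2,0,-3.5,0],
  [0,0,0,-2,0,-3,0],
  [0,0,0,-1,0,-2,0],
  [0,0,0,0,0,0,0],
  [0,0,0,0,0,0,0],
])

```text
t: 5.87
tool_pos: [0.4471, -0.0687, 0.2403]
tool_rot: [3.052, 0.74, 0.004]
contact_force: [-1.3, -0.0, -0.8]
opening: -0.0001
```

```bash
python3 - <<'E'
from h import *
rel()
W,im2,d2=snap('wrist','w2.png')
for n in ('w1','w2'):
  f=np.load(f'pics/{n}.png.npz'); P=cloud((f['K'],f['d'],f['R'],f['p']),f['dep']); Q=np.stack([-1e3*(P[...,:2]-HG)@BX,1e3*(P[...,:2]-HG)@BY,1e3*(P[...,2]-.07)],-1)
  for r,b in(('button',8),):
    m=np.hypot(Q[...,0]-46,Q[...,1]+1)<b; print(n,'button h',np.median(Q[m][:,2]), 'plate h',np.median(Q[(abs(Q[...,0]-46)<8)&(abs(abs(Q[...,1])-26)<5)][:,2]))
E
```

```text
t5.87 a,y,h mm 107.3 -1.6 148.3 xyaw 27.3 z [ 0.003 -0.001 -1.   ] F [-1.3 -0.  -0.8] op -0.0001
w1 button h 11.187493205501497 plate h -0.814582845935774
w2 button h 4.228911266513813 plate h -0.637456978236639
```

The button is in by the full 7.0 mm (11.2 → 4.2 mm). Now over the cover to its hinge side.

Call:
jog_arm([
  [0,0,0,2,0,0,0],
  [0,0,0,3.5,0,0,0],
  [0,0,0,3.5,0,0,0],
  [0,0,0,3.5,0,0,0],
  [0,0,0,2.5,0,0,0],
  [0,0,0,0.4,0,2,0],
  [0,0,0,0,0,3,0],
  [0,0,0,0,0,3,0],
  [0,0,0,0,0,2,0],
  [0,0,0,0,0,0.6,0],
  [0,0,0,0,0,0,0],
  [0,0,0,0,0,0,0],
])

```text
t: 6.92
tool_pos: [0.5834, 0.0025, 0.1325]
tool_rot: [-3.052, -0.742, 0.003]
contact_force: [-0.2, 0.3, 0.5]
opening: -0.0003
```

```bash
python3 - <<'E'
from h import *
rel()
s=np.linspace(43,66,12)
for k,th in enumerate(np.linspace(1.2,0,12)):
    a=s[k]*np.cos(th)-22*np.sin(th); h=s[k]*np.sin(th)+22*np.cos(th); print('%.2f tip centre a %.1f h %.1f'%(th,a-11,h))
E
```

```text
t6.92 a,y,h mm -46.4 -0.7 40.5 xyaw 27.3 z [-0.002  0.    -1.   ] F [-0.2  0.3  0.5] op -0.0003
1.20 tip centre a -15.9 h 48.0
1.09 tip centre a -9.7 h 50.2
0.98 tip centre a -3.1 h 51.5
0.87 tip centre a 3.8 h 51.9
0.76 tip centre a 10.9 h 51.4
0.65 tip centre a 18.0 h 50.0
0.55 tip centre a 25.1 h 47.6
0.44 tip centre a 31.9 h 44.3
0.33 tip centre a 38.5 h 40.0
0.22 tip centre a 44.6 h 34.9
0.11 tip centre a 50.1 h 28.8
0.00 tip centre a 55.0 h 22.0
```

Call:
jog_arm([
  [0,0,0,-1,0,-0.3,0],
  [0,0,0,-1,0,-0.3,0],
  [0,0,0,-0.7,0,-0.2,0],
  [0,0,0,-0.7,0,0,0],
  [0,0,0,-0.7,0,0,0],
  [0,0,0,-0.7,0,0,0],
  [0,0,0,-0.7,0,0,0],
  [0,0,0,-0.6,0,0,0],
  [0,0,0,0,0,0,0],
])

```text
t: 7.67
tool_pos: [0.5294, -0.0262, 0.1421]
tool_rot: [3.052, 0.741, 0.003]
contact_force: [2.4, 0.1, 2.6]
opening: -0.0001
```

```bash
python3 - <<'E'
from h import *
rel()
C,im,dep=snap('scene','s3.png'); cv2.imwrite('pics/v3.png',cv2.resize(im[100:330,60:320,::-1],None,fx=2,fy=2))
E
```

```text
t7.67 a,y,h mm 14.7 -1.5 50.1 xyaw 27.3 z [ 0.002 -0.    -1.   ] F [2.4 0.1 2.6] op -0.0001
```

View pics/v3.png

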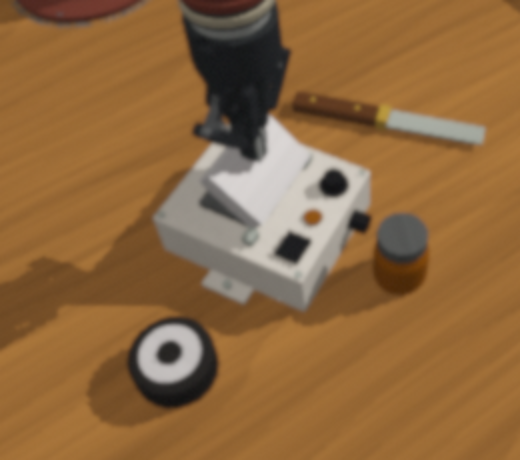

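The fingertips, at about (255,150) px, bear on the cover's outer face and it is folding over as planned with about 3.5 N of contact. I keep following it down.

Call:
jog_arm([
  [0,0,0,-0.7,0,0.2,0],
  [0,0,0,-0.7,0,0.3,0],
  [0,0,0,-0.7,0,0.4,0],
  [0,0,0,-0.7,0,0.5,0],
  [0,0,0,-0.6,0,0.5,0],
  [0,0,0,-0.5,0,0.5,0],
  [0,0,0,-0.2,0,0.3,0],
  [0,0,0,0,0,0,0],
])

```text
t: 8.38
tool_pos: [0.4917, -0.0448, 0.1131]
tool_rot: [-3.052, -0.741, 0.004]
contact_force: [0.1, -1.0, 3.7]
opening: -0.0004
```

```bash
python3 -c "from h import *;rel()"
```

```text
t8.38 a,y,h mm 56.8 -0.7 21.1 xyaw 27.3 z [-0.003 -0.    -1.   ] F [ 0.1 -1.   3.7] op -0.0004
```

Call:
jog_arm([
  [0,0,0,0,0,0.2,0],
  [0,0,0,0,0,0.2,0],
  [0,0,0,0,0,0.2,0],
  [0,0,0,0,0,0.2,0],
  [0,0,0,0,0,0,0],
])

```text
t: 8.8
tool_pos: [0.4926, -0.045, 0.1072]
tool_rot: [3.052, 0.743, -0.005]
contact_force: [-7.0, -2.1, 9.5]
opening: -0.0
```

```bash
python3 -c "from h import *;rel()"
```

```text
t8.80 a,y,h mm 56.2 -1.3 15.2 xyaw 27.3 z [-0.003 -0.001 -1.   ] F [-7.  -2.1  9.5] op -0.0
```

Call:
jog_arm([
  [0,0,0,0,0,0.1,0],
  [0,0,0,0,0,0.1,0],
  [0,0,0,0,0,0,0],
])

```text
t: 9.05
tool_pos: [0.4926, -0.0451, 0.1067]
tool_rot: [3.052, 0.743, -0.006]
contact_force: [-12.0, -1.0, 19.5]
opening: 0.0003
```

```bash
python3 -c "from h import *;rel()"
```

```text
t9.05 a,y,h mm 56.2 -1.4 14.7 xyaw 27.4 z [-0.004 -0.001 -1.   ] F [-12.   -1.   19.5] op 0.0003
```

Same reading as the first firm press, so the stop is reached. I release straight up, then clear away and check.

Call:
jog_arm([
  [0,0,0,0,0,-0.5,0],
  [0,0,0,0,0,-0.7,0],
  [0,0,0,0,0,-2,0],
  [0,0,0,-1,0,-3.5,0],
  [0,0,0,-2,0,-3.5,0],
  [0,0,0,-3,0,-2,0],
  [0,0,0,-3,0,0,0],
  [0,0,0,-2,0,0,0],
  [0,0,0,0,0,0,0],
  [0,0,0,0,0,0,0],
  [0,0,0,0,0,0,0],
])

```text
t: 9.97
tool_pos: [0.3955, -0.0948, 0.226]
tool_rot: [-3.052, -0.742, -0.0]
contact_force: [0.8, 0.8, 0.5]
opening: 0.0003
```

```bash
python3 - <<'E'
from h import *
rel()
C,im,dep=snap('scene','s4.png'); cv2.imwrite('pics/v4.png',cv2.resize(im[100:330,60:320,::-1],None,fx=2,fy=2))
P=cloud(C,dep); Q=np.stack([-1e3*(P[...,:2]-HG)@BX,1e3*(P[...,:2]-HG)@BY,1e3*(P[...,2]-.07)],-1)
f=np.load('pics/scene0.png.npz'); P0=cloud((f['K'],f['d'],f['R'],f['p']),f['dep'])
Q0=np.stack([-1e3*(P0[...,:2]-HG)@BX,1e3*(P0[...,:2]-HG)@BY,1e3*(P0[...,2]-.07)],-1)
for a in(10,35,60):
  print(a,[np.median(q[(abs(q[...,0]-a)<6)&(abs(q[...,1])<35)&(q[...,2]<60)][:,2]).round(1) for q in(Q0,Q)])
for nm,c,r in(('wheel',(.62,-.183),.06),('jar',(.66,.05),.045),('knife',(.485,.167),.13)):
  print(nm,[p[(np.hypot(p[...,0]-c[0],p[...,1]-c[1])<r)&(p[...,2]>.008)&((p[...,1]>.08)|(nm!='knife'))].mean(0).round(4) for p in(P0,P)])
E
```

```text
t9.97 a,y,h mm 165.2 -1.1 134.0 xyaw 27.3 z [ 0.  0. -1.] F [0.8 0.8 0.5] op 0.0003
10 [np.float64(23.6), np.float64(23.8)]
35 [np.float64(23.8), np.float64(23.7)]
60 [np.float64(23.4), np.float64(23.3)]
wheel [array([ 0.6252, -0.184 ,  0.0365]), array([ 0.6253, -0.184 ,  0.0363])]
jar [array([0.6677, 0.0458, 0.0581]), array([0.6678, 0.0458, 0.058 ])]
knife [array([0.4875, 0.1668, 0.0151]), array([0.4872, 0.1664, 0.015 ])]
```

View pics/v4.png

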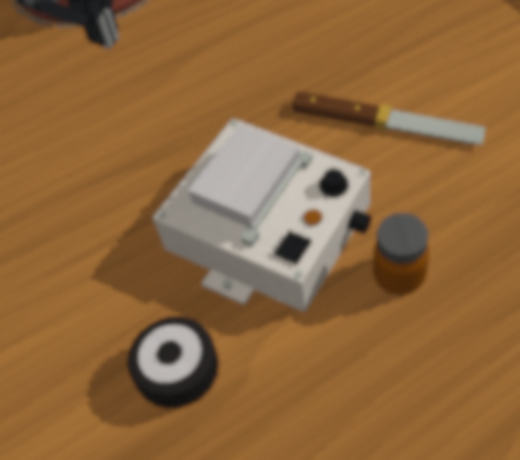

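The picture shows the cover flat and shut at about (245,170) px with the gripper well clear at top left. The knife, wheel and jar are where they were, so I hand the job in.

```bash
python3 -c "from station import ctrl; print(ctrl.finish_job())"
```

```text
the job is handed in; nothing more can be done
None
```

The job is done and handed in at about 10 s of the 51 s allowed. I pressed the cover to its stop (about 20 N) and it popped open. I pushed the reset button fully in, tipped the cover over from the hinge side, and pressed it to the stop again (about 19.5 N). Then I backed the arm away.

**Last checks:**
- **Reset button:** its top went down 7.0 mm in the wrist camera depth (11.2 to 4.2 mm above the hinge line). The push ended at about 14 N vertical. I could not see the button again once the cover was shut.
- **Cover:** after release it lies flat, and its height matches the first picture within 0.2 mm at three places.
- **Knife, wheel and jar:** all within 0.5 mm of where they started.
- **Gripper:** about 13 cm above the hinge line and 16 cm in front of it. The remaining force reading is under 1 N on each axis, touching nothing.

No check failed or disagreed.

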